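Post a spent bike-lamp battery through the spring gate of the cellar's collection bin

ROBOT

A 6-joint arm with a two-finger parallel gripper is mounted at the origin on the work surface. World frame = base frame: x ahead of the robot, y to its left, z up, the work surface at z = 0. Lengths are in m, angles in rad, forces in N, time in s.
With the tool pointing down it reaches from about 0.35 to 0.925 m from the base axis. Payload 6.4 kg.
Tool frame: the origin (TCP) lies on the mounting face of the last link; the fingertips stand 173 mm ahead of it and the grasp point (between the pads) lies r.pinch_z ahead of it (r.pinch_z is the distance from the TCP to the grasp point, in m); z points along the fingers, y is the direction in which the jaws open and shut (so a half turn about z gives the same grasp; the last joint's range is limited). The gripper opens to 85 mm and grips with 20 to 120 N. Pads are 22 mm wide; open, the fingers measure 114 mm over their backs; the gripper's body (76 mm by 85 mm) begins 54 mm behind the grasp point. The pads swing forward as they close: fully open they stand 13 mm farther back than shut.
Start: joints at [-1.28, 0.245, 1.558, -0, 1.339, -0.174], TCP at [0.291, -0.581, 0.405] pointing down, gripper open.
Joint ranges: [-3.13, 3.13], [-1.02, 2.26], [0.13, 2.54], [-0.95, 4.09], [0.21, 2.88], [-2.74, 2.74]. Speed limits (rad/s): [2.57, 2.57, 3.14, 3.14, 3.14, 3.14].

INTERFACE

Orientations are given as a unit quaternion [w, x, y, z].
In Python, from bench import r, solve_ik, telemetry, snapshot, camera_model, ticket gives the robot as it stands. The module is installed in compiled form; this text tells all that it offers. Calls block until the motion is done:
- r.movep(position, orientation): joint-space move of the TCP to a pose.
- r.move_linear(position, rot=None, max_speed=0.15, until_force=None): straight line of the TCP; rot=None keeps the orientation; max_speed is the mean speed in m/s. With until_force (N) it stops when the force on the tool has changed by that much, and returns True; else False.
- r.set_joints(angles): joint-space move.
- r.set_gripper(opening, force=None): opening from 0.0 (shut) to 1.0 (fully open); force is the grip in N (None keeps the last); returns when the fingers have stopped.
- r.pause(seconds).
- solve_ik(position, orientation): joint angles nearest the present ones, or None.
- telemetry.read_state(): the state.
- snapshot(name): name is "side" or "top" or "wrist"; returns (picture, depth): 480x640x3 uint8, red, green, blue; 480x640 float32, m along the optical axis (not along the pixel's ray), 0 where there is no reading.
- camera_model(name): a dict with "fx", "fy", "cx", "cy" (pixels), "rvec" (rotation vector, rad) and "tvec" (3), from world to camera coordinates, as OpenCV has them. Camera axes: x right, y down, z forward; pixel columns grow to the right and rows downward; lengths in m; the calibration is good to about 2 mm. A picture is of the moment at which its call begins: read the wrist's pose just before it. camera_model takes no time and is no camera call; for the wrist camera it gives the pose at the moment of the call.
A pose or a line that the arm cannot do raises r.MotionError and nothing moves.
- ticket.finish_job(): hands the job in, once; it reports no verdict.
The state is a dict: "time": time; "joints": joint angles; "joint_vel": joint speeds; "joint_efforts": joint torques, N m; "eef_pos": TCP position; "ee_rot": TCP orientation; "force": force on the tool from outside, world axes, zero at the start; "moment": the same for the moment, N m; "finger_gap": opening from 0.0 (shut) to 1.0 (fully open).
Only numpy, scipy, OpenCV 4.12 (cv2) and the standard library are available. Lean on these libraries where they do the work, as an engineer would, in place of code of your own. Each camera call takes 0.05 s, during which the arm holds its last target. There are 200 camera calls.

TASK

Push the spent battery pack (black with a yellow band) along the plywood deck and through the orange spring gate, so that it drops into the green collection bin. Push the gate open with one finger and keep it open with that finger while the other finger pushes the pack through, so that the gate never presses on the pack; then draw the hand out and let the gate swing fully shut by itself. Do not pick the pack up, and leave the jar, the can and the screwdriver alone.

Things in the scene. Friction and masses are not known exactly. Their poses are not given: they have to be found in the camera images.
- station: Fixed station on the table: plywood deck leading to an open-topped green bin, an orange spring gate between. Origin on the table top, under the middle of the gateway; x along the push (deck to bin), y to its left, z up. Deck: top 75 mm up, x -180 to 0 mm, 150 mm wide, 6 mm rails beyond |y| = 67 mm.
- bin_in (a point): Middle of the bin's floor, 8 mm above the table, 67 mm below the deck. Bin inside: station x 0 to 190 mm, |y| under 69 mm; side and back walls 9 mm thick, 125 mm high; its front wall reaches only up to the deck. No lid and nothing over the gateway: a finger reaching down from above can travel from the deck through the gateway into the bin.
- deck_edge (a point): Middle of the deck's far edge, in the gateway just before the shut gate (station x = 0, z = 75 mm). Here the pack drops off into the bin.
- gate_panel: The orange gate panel: upright, 5 mm thick, 45 mm tall, free edge 124 mm from the hinge. Origin on its upright hinge line at its lower edge (station x 4, y +63, z 78 mm). The panel runs along its own -y; shut, its axes are the station's and it spans the gateway to y = -61 mm. It swings only away from the deck, into the bin.
- gate (a joint): Opening angle of the gate in rad: 0 shut, grows as the panel is pushed into the bin, stop at 1.5. A spring shuts it (0.04 N m at 0, about 0.14 N m at 1.2 rad), in under 2 s when let go. A finger on the middle of the panel needs 1 to 3 N.
- gate_edge (a point): Middle of the panel's free edge, 124 mm from the hinge line, 100 mm above the table.
- pack: Spent battery pack: loose block 42 mm long (x), 34 wide (y), 34 tall, black with a yellow band and two brass studs on top, about 120 g. Origin: centre of its underside. Starts on the deck 85 to 115 mm before the gateway, within 15 mm of the middle line, roughly square to it; over 55 mm free between it and the gate. Slides at under 2 N; tips off the deck's edge once its centre is past.
- jar: Bystander: upright jar with a red lid, 60 mm across, 85 mm tall, on the table beside the station. Origin: centre of its underside.
- can: Bystander: upright can with a blue label, 56 mm across, 100 mm tall, on the table beside the station. Origin: centre of its underside.
- screwdriver: Bystander: screwdriver lying on the table beside the bin. Origin: its middle, on the table.
There are look-alikes about, which are no part of the job. There is more than one size of the pack; the one meant has the size given above.

How it is judged:
By the outcome, as a careful person would: the job done as asked, in the order asked, and still so for the second after the job is handed in, with the robot touching nothing.
It also fails if it takes over 32 s, if anything falls off the work surface, if the arm or the gripper's body presses on something with over 40 N, if the wrist force passes 120 N, or if a joint passes its speed limit or range.

## Working session

There is one attempt and no reset: what is moved stays moved. The work goes in short steps, each a Python script; the robot and the scene stay as the last script left them, time stands still between calls to the robot, and variables do not carry over. Pictures are saved under pics/ and viewed, about 8 in all and at most 12, crops included, and the job is handed in when it is done.

```bash
mkdir -p pics; ls
python3 - <<'E'
from bench import *
import cv2,numpy as np
a={}
for n in("top","side"):
    p,d=snapshot(n); a[n+'p']=p;a[n+'d']=d; cv2.imwrite(f"pics/{n}.png",p[...,::-1]); print(n,camera_model(n))
np.savez("s0.npz",**a)
s=telemetry.read_state(); print(s, r.pinch_z)
E
```

```text
pics
top {'fx': 601.610955560483, 'fy': 601.610955560483, 'cx': 333.61758273885755, 'cy': 244.8760948512962, 'rvec': array([ 2.16134105, -2.10066014,  0.17327743]), 'tvec': array([0.03234621, 0.54650212, 0.89949725])}
side {'fx': 619.4982757754842, 'fy': 619.4982757754842, 'cx': 317.29193720468305, 'cy': 244.2139036096022, 'rvec': array([ 0.94529079, -2.5925015 ,  0.89994925]), 'tvec': array([0.46030997, 0.29033904, 1.00845176])}
{'time': 0.1, 'joints': array([-1.28011073e+00,  2.45733089e-01,  1.55888964e+00, -2.70818080e-05,
        1.33873094e+00, -1.74069732e-01]), 'joint_vel': array([-0.00093708, -0.00073286, -0.00227214, -0.0001204 ,  0.00027981,
        0.00010442]), 'joint_efforts': array([-3.85043759e-04, -4.30668497e+01, -3.27131116e+01, -1.62093074e-04,
        2.83297457e-03,  3.25469838e-07]), 'eef_pos': array([ 0.29129363, -0.58084436,  0.40369872]), 'ee_rot': array([-8.78242658e-04,  9.73120492e-01,  2.30294882e-01, -6.44642268e-05]), 'force': array([-0.25844107, -0.26688414, -0.0946949 ]), 'moment': array([-0.01147146, -0.03226831,  0.03159494]), 'finger_gap': 1.0006274016604975} 0.1547
```

View pics/top.png

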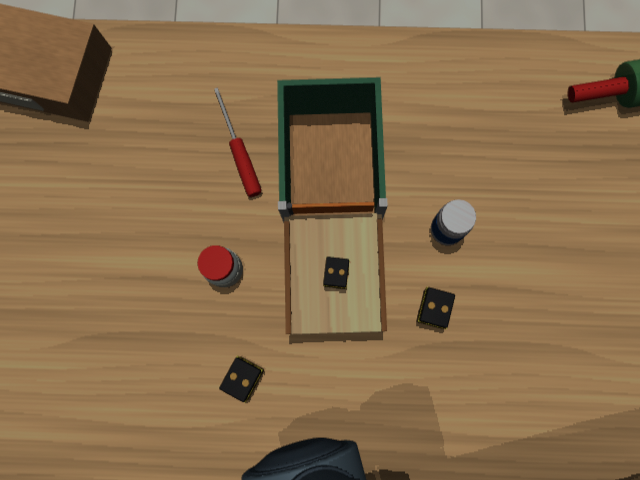

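View pics/side.png

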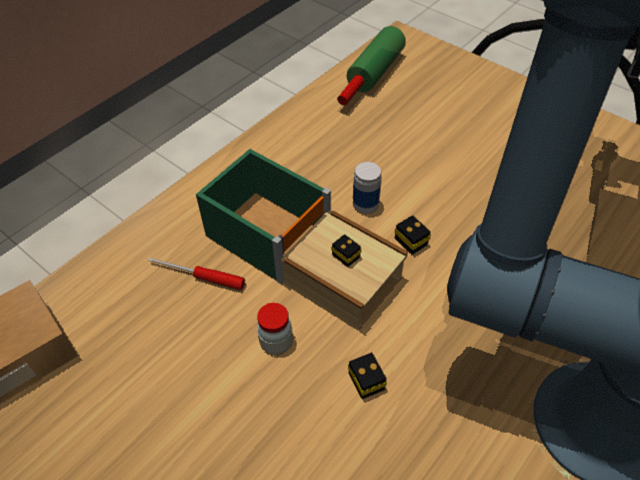

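The candidates in the top picture are the pack on the deck (337,272) and blocks on the table at (436,308) and (242,380). Only the first is on the deck, and it looks smaller. Next I measure sizes and the station pose.

```bash
cat > h.py <<'E'
import numpy as np,cv2
from bench import camera_model
def cloud(n,d):
    m=camera_model(n);R=cv2.Rodrigues(m['rvec'])[0]
    v,u=np.mgrid[:480,:640]
    c=np.stack([(u-m['cx'])/m['fx']*d,(v-m['cy'])/m['fy']*d,d],-1)
    return (c-m['tvec'])@R
def rect(P): # centre, size, yaw mod 90 deg
    return cv2.minAreaRect((P[:,:2]*1000).astype(np.float32))
E
python3 - <<'E'
from h import *
a=np.load('s0.npz');p,d=a['topp'],a['topd'];X=cloud('top',d)
z=X[...,2];hsv=cv2.cvtColor(p,cv2.COLOR_RGB2HSV)
v,u=np.mgrid[:480,:640]
def win(u0,u1,v0,v1): return (u>u0)&(u<u1)&(v>v0)&(v<v1)&(d>0)
b=win(265,400,65,215)&(z>.115)&(z<.135); print('bin top',rect(X[b]),np.median(z[b]))
k=win(280,390,216,345)&(z>.065)&(z<.095); print('deck',rect(X[k]),np.median(z[k]))
g=win(280,390,190,220)&(hsv[...,0]<14)&(hsv[...,1]>200)&(z>.1); print('gate',rect(X[g]),np.median(z[g]))
for n,w,lo,hi in(('deckpack',(315,360,250,295),.1,.12),('R',(410,465,280,335),.02,.07),('L',(215,270,350,410),.02,.07)):
    m=win(*w)&(z>lo)&(z<hi)
    zt=np.median(z[m]); m&=abs(z-zt)<.004; print(n,rect(X[m]),zt,m.sum())
crop=cv2.resize(p[190:400,210:470,::-1],None,fx=3,fy=3,interpolation=cv2.INTER_CUBIC)[:600,:780]
cv2.imwrite('pics/crop.png',crop)
E
```

```text
bin top ((688.0782470703125, 56.965274810791016), (203.30479431152344, 157.4633331298828), 3.45452880859375) 0.12390460657108249
deck ((498.3275146484375, 47.96535873413086), (178.45086669921875, 154.81979370117188), 3.2587695121765137) 0.07489280499551705
gate ((590.6876831054688, 50.46440505981445), (1.9134573936462402, 119.65293884277344), 3.2744622230529785) 0.10959656617322001
deckpack ((496.48052978515625, 43.15446472167969), (33.920719146728516, 42.207637786865234), 84.94076538085938) 0.10866409890038548 656
R ((453.49212646484375, -115.12284088134766), (44.84085464477539, 55.20133590698242), 76.51921844482422) 0.04428547808305457 990
L ((335.7090759277344, 185.06842041015625), (44.7137451171875, 54.98445510864258), 63.81259536743164) 0.04394434885172917 1040
```

View pics/crop.png

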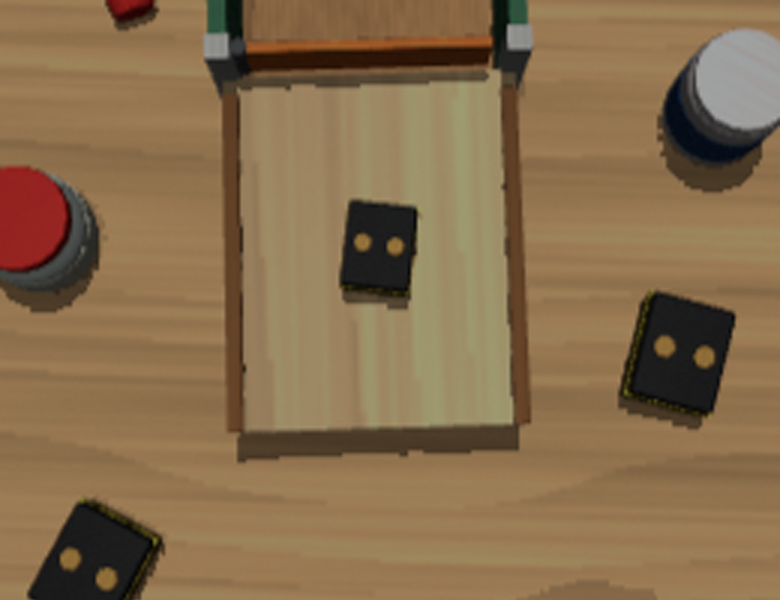

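The pack on the deck measures 42×34 mm with its top at z = 0.109, so it is the one meant. The other two are 55×45 mm. The station origin is about (0.589, 0.052) with a yaw of 3.3°. The pack sits at station (-93, -3.5) mm with a yaw of about -8°.

The plan is to straddle the pack with the open jaws along x. The front finger leads and opens the gate while the rear finger pushes.

```bash
cat >> h.py <<'E'
from scipy.spatial.transform import Rotation as Ro
from bench import *
YAW=np.radians(3.3);O=np.array([.5892,.052])
def W(x,y,z): # station mm, world z m (TCP)
    c,s=np.cos(YAW),np.sin(YAW);return [O[0]+(c*x-s*y)/1e3,O[1]+(s*x+c*y)/1e3,z]
def Q(sg):
    y=sg*np.array([np.cos(YAW),np.sin(YAW),0]);z=np.array([0,0,-1.]);M=np.stack([np.cross(y,z),y,z],1)
    return Ro.from_matrix(M).as_quat(scalar_first=True)
E
python3 - <<'E'
from h import *
js={sg:solve_ik(W(-83,1,.36),Q(sg)) for sg in(1,-1)};print(js)
now=telemetry.read_state()['joints']
sg=min((s for s in js if js[s] is not None and all(solve_ik(W(x,1,z),Q(s)) is not None for x,z in((40,.25),(-83,.25)))),key=lambda s:np.abs(js[s]-now).max())
print(sg); r.movep(W(-83,1,.36),Q(sg)); print(r.move_linear(W(-83,1,.285),until_force=8))
s=telemetry.read_state();print(s['time'],s['eef_pos'],s['force'])
p,d=snapshot('side');X=cloud('side',d)
cv2.imwrite('pics/s1.png',cv2.resize(p[150:350,230:470,::-1],None,fx=3,fy=3,interpolation=cv2.INTER_CUBIC))
p,d=snapshot('wrist');cv2.imwrite('pics/w1.png',p[...,::-1]);np.savez('w1.npz',p=p,X=cloud('wrist',d))
E
```

```text
{1: array([-1.28296231e-01, -4.33889722e-02,  1.95419908e+00, -4.44089210e-16,
        1.23078254e+00, -1.85892096e-01]), -1: None}
1
False
3.125 [0.50671189 0.04795893 0.28563816] [ 0.00584919 -0.62399754 -0.00149065]
```

View pics/s1.png

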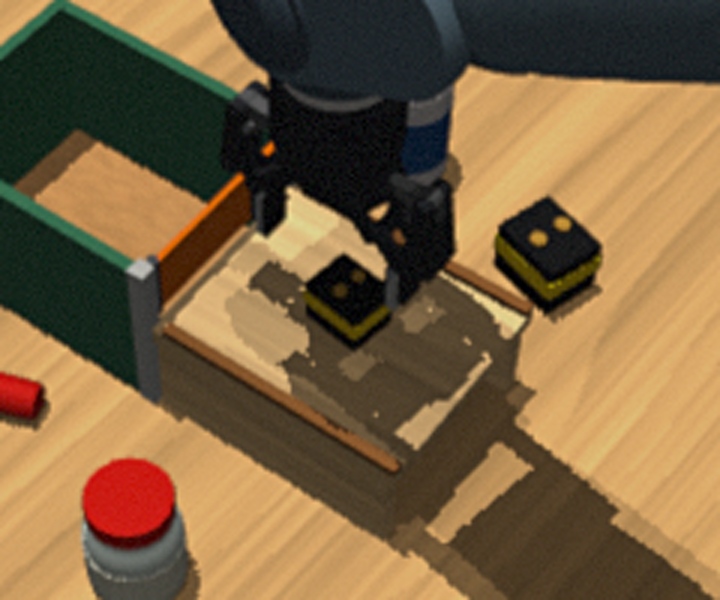

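View pics/w1.png

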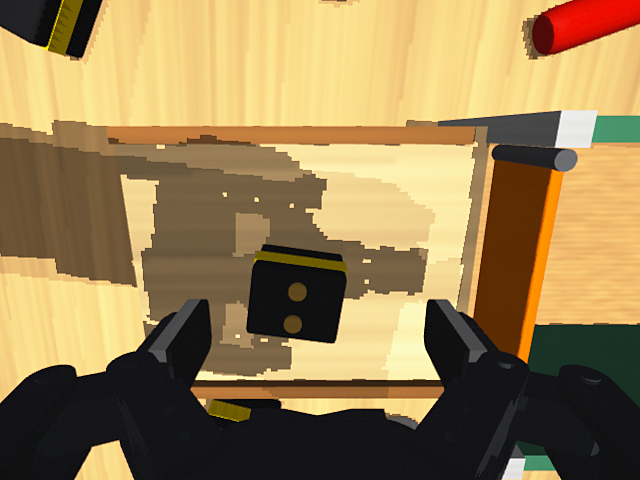

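The wrist view shows the pack at (297,293) between the finger pads at about (200,330) and (440,330), with the shut gate on the right. Next I measure the fingertips and the pack in station coordinates from the depth.

Run:
```python
from h import *
a=np.load('w1.npz');X=a['X'].copy();c,s=np.cos(YAW),np.sin(YAW)
q=X[...,:2]-O;S=np.stack([c*q[...,0]+s*q[...,1],-s*q[...,0]+c*q[...,1],X[...,2]],-1)*1000
v,u=np.mgrid[:480,:640]
def rep(n,m): P=S[m];print(n,m.sum(),np.round(np.percentile(P,[1,50,99],axis=0),1).tolist())
fin=np.isfinite(S).all(-1)
for n,u0,u1 in(('B',140,215),('A',420,500)):
    w=fin&(u>u0)&(u<u1)&(v>295)&(v<390)&(S[...,2]>112)&(S[...,2]<220); rep(n,w)
    rep(n+'low',w&(S[...,2]<np.percentile(S[w][:,2],8)))
m=fin&(u>240)&(u<355)&(v>240)&(v<350)&(abs(S[...,2]-109)<4); P=S[m]/1000; print(rect(P))
g=fin&(u>480)&(u<560)&(v>170)&(v<350)&(S[...,2]>80); rep('gate',g)
k=fin&(u>0)&(v>360)&(S[...,2]>112)&(S[...,2]<260)
for lo in range(115,200,10):
    mm=k&(S[...,2]>=lo)&(S[...,2]<lo+10)&(abs(S[...,1])<40); 
    if mm.sum()>20: print(lo,np.round([S[mm][:,0].min(),S[mm][:,0].max()],0))
```

```text
B 4889 [[-136.9, -9.4, 127.7], [-124.1, 9.7, 153.7], [-112.2, 18.1, 187.6]]
Blow 392 [[-135.0, -10.0, 126.1], [-123.9, 4.2, 130.9], [-123.4, 12.0, 133.6]]
A 5106 [[-50.5, -9.3, 128.2], [-38.2, 10.3, 154.8], [-25.4, 18.2, 187.8]]
Alow 409 [[-38.8, -9.7, 126.5], [-38.3, 3.9, 131.2], [-27.0, 12.2, 134.0]]
((-90.95368194580078, -2.064289093017578), (34.761165618896484, 42.15171432495117), 81.41925811767578)
gate 11191 [[-27.4, -21.9, 81.4], [3.4, 22.6, 111.1], [7.7, 58.0, 155.9]]
135 [-124.  -38.]
145 [-125.  -38.]
155 [-128.  -34.]
165 [-155.   -8.]
175 [-156.   -6.]
185 [-155.   -8.]
195 [-147.  -15.]
```

Measured results:
- **Fingertips:** they are 160 mm ahead of the TCP, with pads from y -10 to +12 mm and inner faces at x -124 and -38 mm.
- **Pack:** centred at (-91, -2) mm, clear of both fingers by 10 mm or more.

I lower the hand and push, stopping once before the edge to check.

Run:
```python
from h import *
print(r.move_linear(W(-83,1,.249),until_force=8))
print(r.move_linear(W(4,1,.249),max_speed=.06,until_force=20))
s=telemetry.read_state();print(s['time'],s['eef_pos'],s['force'])
p,d=snapshot('wrist');p2,_=snapshot('side')
t=cv2.resize(p2[150:350,230:390],(384,480),interpolation=cv2.INTER_CUBIC)
o=np.hstack([cv2.resize(p,(416,312)),cv2.resize(t,(250,312))]);cv2.imwrite('pics/m1.png',o[...,::-1])
```

```text
False
False
5.2167 [0.59306823 0.05313061 0.24907955] [-1.43149058 -1.16532053 -1.09320598]
```

View pics/m1.png

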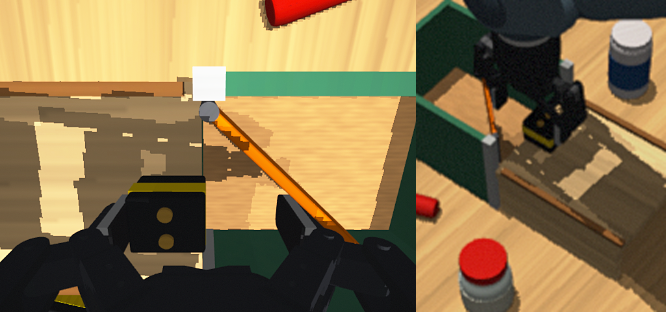

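The front finger holds the gate open at about 45°. The pack at (165,215) is now square against the rear finger, with its front at the deck's edge and well clear of the panel. I push on until it drops.

Run:
```python
from h import *
print(r.move_linear(W(33,1,.249),max_speed=.05,until_force=20)); r.pause(.4)
s=telemetry.read_state();print(s['time'],s['eef_pos'],s['force'])
p,d=snapshot('wrist');p2,_=snapshot('side')
o=np.hstack([cv2.resize(p,(416,312)),cv2.resize(p2[150:350,190:350],(250,312))]);cv2.imwrite('pics/m2.png',o[...,::-1])
```

```text
False
6.45 [0.62205934 0.05484416 0.24910289] [-0.15630447 -1.17236679  1.02926882]
```

View pics/m2.png

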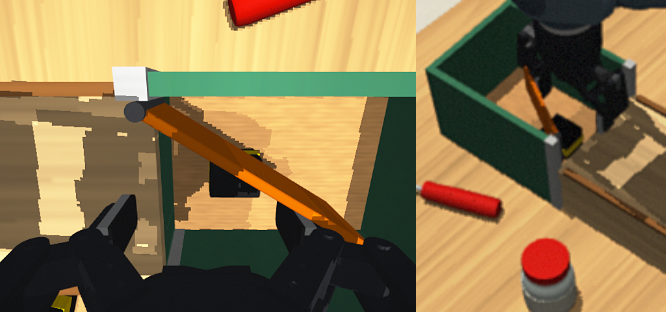

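The pack has dropped onto the bin floor (235,175) below the panel, and the gate is still held by the front finger at about 61°. I draw the hand straight up.

Run:
```python
from h import *
print(r.move_linear(W(33,1,.36),max_speed=.12,until_force=20))
r.move_linear(W(-60,1,.40),max_speed=.15); r.movep([0.291,-0.581,0.405],[0,.9731,.2303,0]); r.pause(1.5)
s=telemetry.read_state();print(s['time'],s['eef_pos'],s['force'])
p,d=snapshot('top');p2,_=snapshot('side')
o=np.hstack([cv2.resize(p[60:360,180:480],(400,400)),cv2.resize(p2[130:400,140:440],(400,360+40))]);cv2.imwrite('pics/f.png',o[...,::-1])
X=cloud('top',d);v,u=np.mgrid[:480,:640];hsv=cv2.cvtColor(p,cv2.COLOR_RGB2HSV)
g=(u>280)&(u<390)&(v>80)&(v<220)&(hsv[...,0]<14)&(hsv[...,1]>200)&(X[...,2]>.1);print('gate',rect(X[g]))
b=(u>290)&(u<376)&(v>110)&(v<205)&(X[...,2]<.065)&(X[...,2]>.025);print('pack',b.sum(),rect(X[b]) if b.any() else 0,X[b][:,2].max() if b.any() else 0)
```

```text
False
12.35 [ 0.29100331 -0.58100978  0.40501967] [-0.16478218  0.73745515  0.77909261]
gate ((590.6520385742188, 50.65953826904297), (1.8902206420898438, 119.43367004394531), 3.147895574569702)
pack 741 ((693.1760864257812, 30.23012351989746), (158.00399780273438, 87.08378601074219), 2.5641019344329834) 0.06455901590403339
```

View pics/f.png

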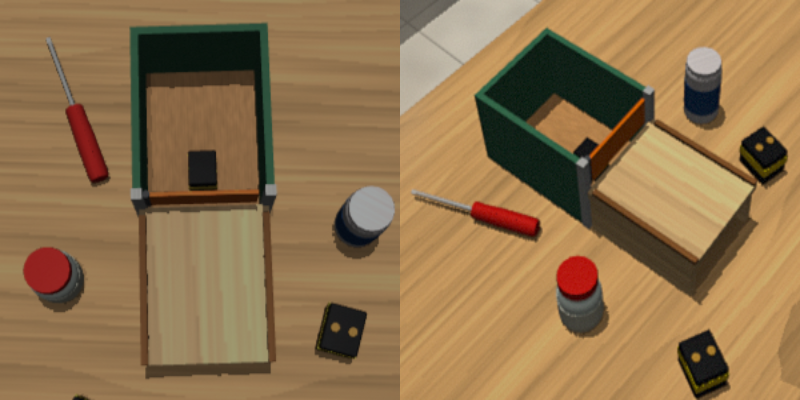

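The pack lies in the bin (203,170), the gate is shut in the same place as at the start, and the bystanders are undisturbed. I hand the job in.

```bash
python3 -c "
from bench import ticket;print(ticket.finish_job())"
```

```text
the job is handed in; nothing more can be done
None
```

The 42×34 mm pack is in the bin, and the gate swung shut by itself after I drew the hand out. I handed the job in at about 12.4 s. I straddled the pack with the open jaws, so the front finger opened the gate and held it at about 61° while the rear finger pushed the pack off the deck edge.

- **Gate:** the last measurement gave 3.15°, against 3.27° at the start, which is shut within measurement error.
- **Pack:** the pictures show it lying on the bin floor. My depth check of its position failed because the mask also caught the bin walls, so this rests on the pictures alone.
- **Gate and pack contact:** in the two pictures taken during the push, the panel was clear of the pack. I did not watch it continuously.
- **Forces and bystanders:** no push came near the 20 N guard I set, and the force readings stayed under about 2.5 N. The jar, can and screwdriver look unmoved, and the arm ended at its start pose, touching nothing.

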